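Rack two heat-sink plates by thickness

ROBOT

A 6-joint arm with a two-finger parallel gripper is mounted at the origin on the work surface. World frame = base frame: x ahead of the robot, y to its left, z up, the work surface at z = 0. Lengths are in m, angles in rad, forces in N, time in s.
With the tool pointing down it reaches from about 0.375 to 0.9 m from the base axis. Payload 3.1 kg.
Tool frame: the origin (TCP) lies at the very end of the fingers, on their centre line; the grasp point (between the pads) lies 19 mm behind it (manip.pinch_z is the distance from the TCP to the grasp point, in m); z points along the fingers, y is the direction in which the jaws open and shut (so a half turn about z gives the same grasp; the last joint's range is limited). The gripper opens to 85 mm and grips with 20 to 120 N. Pads are 22 mm wide; open, the fingers measure 114 mm over their backs; the gripper's body (76 mm by 85 mm) begins 54 mm behind the grasp point. The pads swing forward as they close: fully open they stand 13 mm farther back than shut.
Start: joints at [1.004, 0.527, 1.433, -0, 1.181, -0.178], TCP at [0.236, 0.579, 0.21] pointing down, gripper open.
Joint ranges: [-3.08, 3.08], [-0.75, 2.2], [0.22, 2.44], [-1.43, 4.57], [0, 2.65], [-2.85, 2.85]. Speed limits (rad/s): [2.79, 2.79, 3.14, 3.14, 3.14, 3.14].

INTERFACE

Orientations are given as a unit quaternion [x, y, z, w].
In Python, from station import manip gives the robot as it stands.
- The arm moves only by the tool drive_tool, never from a script. Its argument "increments" is a list of rows, each a list of 7 numbers: the closure in counts, from 0 (fully open) to 255 (shut), then the shift along the tool's x, y, z in cm, then the turn, a rotation vector about the tool's x, y, z in rad. A call has 1 to 20 rows; each row is the pose to reach, as a shift and turn from the pose commanded when the call began, along the tool's axes at that moment; what a row does not reach only later rows make up. A row lasts 1/10 s, in which the tool goes at most 50 mm and 8.59 degrees, less where a joint would pass 70% of its speed; a pose out of reach is approached as far as the arm can. A call with a gripper value outside its range is refused whole. The fingers move at their own pace and stop on an object; "force" is the grip in N (left out, the last holds). Time passes only in rows, so rows that repeat a pose let the fingers close. It gives the time, the measured TCP pose, the force and the opening at its end, in the units of the state.
- manip.sense(): the state, without advancing time (a new reading comes with each control period).
- manip.snapshot(name): name is "scene" or "top" or "wrist"; returns the picture (384x512x3 uint8, red, green, blue); there is no depth.
- manip.camera_model(name): a dict with "mtx" (3x3 intrinsics, pixels), "cam_to_world" (4x4, takes a point from camera to world coordinates). Camera axes: x right, y down, z forward; pixel columns grow to the right and rows downward; lengths in m; the calibration is good to about 2 mm. A picture is of the moment at which its call begins: read the wrist's pose just before it. camera_model takes no time and is no camera call; for the wrist camera it gives the pose at the moment of the call.
- manip.sign_off(): hands the job in, once; it reports no verdict.
The state is a dict: "t": time; "q": joint angles; "qd": joint speeds; "tau": joint torques, N m; "tcp_pos": TCP position; "tool_rot": TCP orientation; "force": force on the tool from outside, world axes, zero at the start; "ft_torque": the same for the moment, N m; "finger_gap": opening from 0.0 (shut) to 1.0 (fully open).
Only numpy, scipy, OpenCV 4.12 (cv2) and the standard library are available. Lean on these libraries where they do the work, as an engineer would, in place of code of your own. Each camera call takes 0.05 s, during which the arm holds its last target. There are 200 camera calls.

TASK

Two aluminium heat-sink plates, a thick one and a thinner one, are leaning in the sloped steel stand. Put both into the white slotted kit rack, each upright in the empty slot cut for its thickness, lowered all the way down to the slot's floor and not dropped in, and let go of them. Leave the plate that is already racked and the meter where they are.

Things in the scene. Friction and masses are not known exactly. Their poses are not given: they have to be found in the camera images.
- rack: Kit rack, fixed to the bench: grey base plate 176 x 262 mm with a row of four white slot blocks between two grey end cheeks (tops 76 mm up). Origin: centre of its underside, on the bench; x along the slots, y along the row, z up. Slots are open at the top only. The slot at y = +81 mm holds a 20 mm plate; three are empty: one 8, one 12, one 17 mm wide, in an order that changes each time.
- slot_a (a point): Centre of the mouth of the empty slot at rack y = -81 mm, 65 mm above the bench; axes as the rack's. Slot floor 50 mm below it, level. Slot 126 mm long along x, closed at both ends; 2.5 mm wide 45 degree lead-ins along both long edges. Width 8, 12 or 17 mm (for 6, 10 and 15 mm plates), to be seen or felt: a plate stops not more than 3 mm inside a slot that is too narrow.
- slot_b (a point): The same for the empty slot at rack y = -27 mm. Its width is another of 8, 12 and 17 mm.
- slot_c (a point): The same for the empty slot at rack y = +27 mm. Its width is the remaining one of 8, 12 and 17 mm. No 6 mm plate is here: the 8 mm slot stays empty.
- stand: Sloped stand of bent sheet steel, fixed, base 190 x 130 mm. Origin: centre of its underside. Two seats in line along its x, 80 mm apart; in each a plate stands on a long edge and leans 25 degrees from upright, its top towards the stand's -x. Behind each plate a back rest reaches 50 mm up it; in front is a lip 6 mm high. Either plate may be in either seat.
- thick_plate_centre (a point): Centre of the thick plate: drilled aluminium plate 15 mm thick, 120 mm long, 100 mm high, about 0.5 kg, loose, in one seat of the stand. Axes are the plate's own: x through the thickness, y along the 120 mm length, z along the 100 mm height (up, when it stands upright; leaning 25 degrees at the start).
- thin_plate_centre (a point): Centre of the thinner plate: as the thick plate (120 mm long, 100 mm high, same axes), but 10 mm thick, about 0.3 kg, in the other seat of the stand.
- racked_centre (a point): Centre of the 20 mm plate (120 x 100 mm) that already stands in the rack's slot at y = +81 mm; loose, to be left alone.
- meter: Yellow hand-held multimeter lying on the bench, 180 x 86 x 37 mm high (dial to 49 mm), loose, to be left alone. Origin: centre of its underside, x along its length.

How it is judged:
At the end, for the whole second after the job is handed in: Both plates stand in the rack's slots, centred along the slots within 8 mm, upright within 0.10 rad, resting on the slot floors (centre 65 mm above the rack's origin, within 3 mm), which is possible only with each in the slot of its own width (z of thick_plate_centre in the frame of rack between 0.06 and 0.068 m and x of thick_plate_centre in the frame of rack between -0.008 and 0.008 m and y of thick_plate_centre in the frame of rack between -0.089 and 0.035 m and angle between each of thick_plate_centre, thin_plate_centre's own z axis and vertical below 0.1 rad and z of thin_plate_centre in the frame of rack between 0.06 and 0.068 m and x of thin_plate_centre in the frame of rack between -0.008 and 0.008 m and y of thin_plate_centre in the frame of rack between -0.089 and 0.035 m); the robot touches nothing.
It fails at once if a plate is dropped into a slot (falls faster than 0.5 m/s inside it) ((z of thick_plate_centre in the frame of rack below 0.108 m and horizontal distance between thick_plate_centre and rack below 0.095 m and linear speed of thick_plate above 0.5 m/s) or (z of thin_plate_centre in the frame of rack below 0.108 m and horizontal distance between thin_plate_centre and rack below 0.095 m and linear speed of thin_plate above 0.5 m/s)).
It fails at once if the plate already racked is taken out or shifted (more than 15 mm) (distance of racked_centre from where it was at the start of the episode above 0.015 m).
It fails at once if the meter is moved (more than 25 mm) (distance of meter from where it was at the start of the episode above 0.025 m).
It also fails if it takes over 72 s, if anything falls off the work surface, if the arm or the gripper's body presses on something with over 40 N, if the wrist force passes 120 N, or if a joint passes its speed limit or range.

## Working session

There is one attempt and no reset: what is moved stays moved. The work goes in short steps, Python scripts to look and compute and a tool call to move; the robot and the scene stay as the last step left them, time stands still between calls to the robot, and variables do not carry over. Pictures are saved under pics/ and viewed, about 8 in all and at most 12, crops included, and the job is handed in when it is done.

Besides the shell and the picture viewer there is one more tool, called after "Request:" as name(argument=value, ...), one argument or row to a line, values as JSON. drive_tool: Moves the arm, as the interface text tells. Its arguments: {"type":"object","properties":{"increments":{"type":"array","items":{"type":"array","items":{"type":"number"}}},"force":{"type":"number"}},"required":["increments"]}

```bash
mkdir -p pics; ls; python3 - <<'E'
from station import manip
import cv2,numpy as np
print(manip.sense(), manip.pinch_z)
for n in("scene","top"):
    cv2.imwrite(f"pics/{n}0.png",manip.snapshot(n)[:,:,::-1]); 
    c=manip.camera_model(n); print(n,np.round(c["mtx"],1).tolist(),np.round(c["cam_to_world"],3).tolist())
E
```

```text
pics
{'t': 0.0, 'q': array([ 1.00453129e+00,  5.28477696e-01,  1.43391205e+00,  7.62863919e-06,
        1.18139145e+00, -1.78498577e-01]), 'qd': array([-6.05599014e-04,  4.07289896e-05, -1.13682273e-03, -2.31734601e-04,
       -1.46508034e-03,  5.33987030e-04]), 'tau': array([ 1.39466642e-04, -4.42335677e+01, -1.78031731e+01, -4.45349451e-05,
        8.27710668e-03, -2.56883261e-06]), 'tcp_pos': array([0.23587893, 0.577954  , 0.20912348]), 'tool_rot': array([ 1.92672119e-01,  9.81262583e-01, -1.01799060e-03, -4.01419758e-04]), 'force': array([0.45048304, 0.08116974, 0.24903665]), 'ft_torque': array([0.02780154, 0.0058788 , 0.01304376]), 'finger_gap': 1.0028522040340417} 0.0187
scene [[359.7, 0.0, 254.4], [0.0, 359.7, 194.5], [0.0, 0.0, 1.0]] [[0.276, 0.69, -0.669, 1.153], [0.961, -0.19, 0.2, -0.191], [0.011, -0.699, -0.715, 0.636], [0.0, 0.0, 0.0, 1.0]]
top [[367.1, 0.0, 254.7], [0.0, 367.1, 184.7], [0.0, 0.0, 1.0]] [[-0.028, -0.997, 0.068, 0.602], [-1.0, 0.029, 0.006, -0.012], [-0.008, -0.067, -0.998, 0.893], [0.0, 0.0, 0.0, 1.0]]
```

View pics/top0.png

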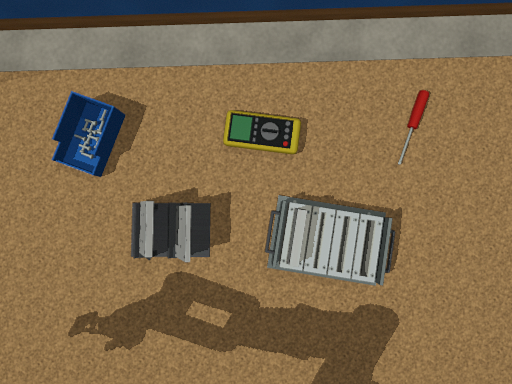

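View pics/scene0.png

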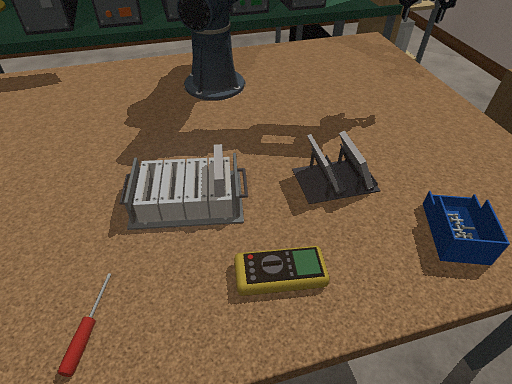

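The top view shows the stand at about (172,230), the rack at (330,240) with the racked plate in the leftmost slot (rack +y is image left), and the meter at (262,131). The scene view shows the plates leaning. Next I zoom in.

```bash
python3 - <<'E'
import cv2,numpy as np
t=cv2.imread("pics/top0.png");s=cv2.imread("pics/scene0.png")
a=cv2.resize(t[190:290,120:220],(400,400),interpolation=cv2.INTER_CUBIC)
b=cv2.resize(s[120:220,285:385],(400,400),interpolation=cv2.INTER_CUBIC)
c=cv2.resize(t[190:290,262:402],(560,400),interpolation=cv2.INTER_CUBIC)[:, :]
r=np.zeros((200,800,3),np.uint8)
c=cv2.resize(t[190:290,262:402],(280,200),interpolation=cv2.INTER_CUBIC); r[:,:280]=c
cv2.imwrite("pics/z.png",np.vstack([np.hstack([a,b]),r]))
E
```

```text
(no output)
```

View pics/z.png

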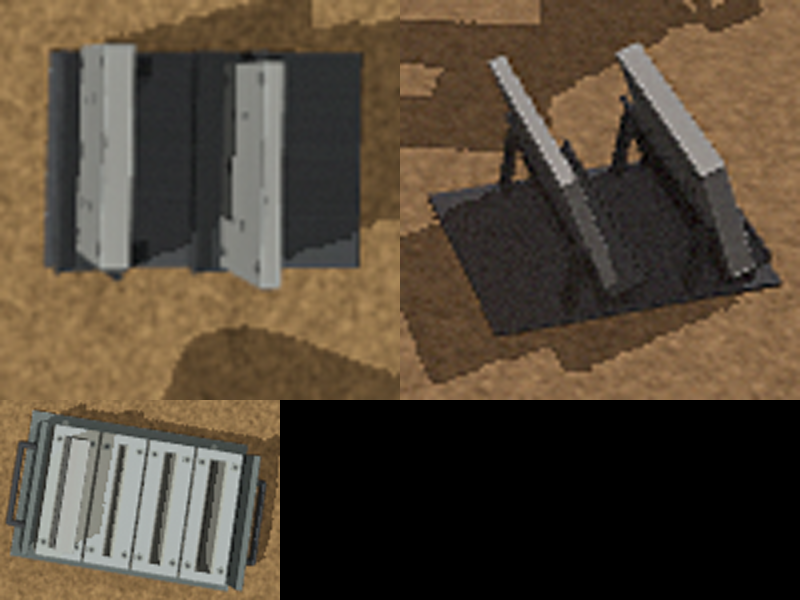

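```bash
cat > h.py <<'E'
from station import manip
import cv2,numpy as np
from scipy.spatial.transform import Rotation as R
np.set_printoptions(precision=4,suppress=True)
def ray(n,uv,z,c=None):
    c=c or manip.camera_model(n); T=c["cam_to_world"]
    d=T[:3,:3]@np.linalg.inv(c["mtx"])@np.array([*uv,1.]); o=T[:3,3]
    return o+d*(z-o[2])/d[2]
def tool():
    s=manip.sense(); return s["tcp_pos"],R.from_quat(s["tool_rot"])
def delta(p,Rt):   # shift cm, rotvec in current tool axes
    p0,R0=tool(); return R0.inv().apply(np.array(p)-p0)*100,(R0.inv()*Rt).as_rotvec()
E
python3 - <<'E'
from h import *
z2=lambda x,y,ox=120:(ox+x/4,190+y/4)
for n,pts in dict(thick=[(105,45),(136,45),(100,268),(130,268)],thin=[(264,60),(285,62),(262,288),(280,288)]).items():
    print(n,[ray("top",z2(*p),.097) for p in pts])
print("base",[ray("top",z2(*p),.003) for p in [(50,50),(360,52),(47,270),(360,268)]])
# rack block corners at z .065 (zoom x2)
print("blocks",[ray("top",(262+x/2,190+y/2),.065) for x,y in [(55,24),(243,51),(38,155),(222,185)]])
p,Rt=tool();c=manip.camera_model("wrist");T=c["cam_to_world"]
print("wrist in tool",Rt.inv().apply(T[:3,3]-p),(Rt.inv()*R.from_matrix(T[:3,:3])).as_matrix(),c["mtx"])
print(Rt.as_matrix())
E
```

```text
thick [array([0.6268, 0.2298, 0.097 ]), array([0.6263, 0.2129, 0.097 ]), array([0.507 , 0.2335, 0.097 ]), array([0.5066, 0.2173, 0.097 ])]
thin [array([0.6162, 0.1434, 0.097 ]), array([0.6148, 0.132 , 0.097 ]), array([0.4941, 0.1464, 0.097 ]), array([0.4938, 0.1367, 0.097 ])]
base [array([0.6276, 0.2918, 0.003 ]), array([0.6211, 0.1034, 0.003 ]), array([0.4955, 0.2943, 0.003 ]), array([0.4916, 0.106 , 0.003 ])]
blocks [array([ 0.6169, -0.0839,  0.065 ]), array([ 0.5807, -0.2934,  0.065 ]), array([ 0.4718, -0.0599,  0.065 ]), array([ 0.4335, -0.2625,  0.065 ])]
wrist in tool [ 0.0806  0.0009 -0.1642] [[-0.0016 -0.949  -0.3154]
 [ 1.     -0.0016 -0.0003]
 [-0.0002 -0.3154  0.949 ]] [[306.6738   0.     261.296 ]
 [  0.     306.6738 189.4036]
 [  0.       0.       1.    ]]
[[-0.9258  0.3781 -0.0011]
 [ 0.3781  0.9258 -0.0017]
 [ 0.0004 -0.0019 -1.    ]]
```

```bash
cat >> h.py <<'E'
def down(yaw,lean=0):
    """tool y horizontal dir at angle 90deg+yaw; tool down; then lean about plate length (top toward -y for +lean)"""
    y=np.array([-np.sin(yaw),np.cos(yaw),0]); z=np.array([0,0,-1.]); x=np.cross(y,z)
    return R.from_rotvec(-x*0+np.array([np.cos(yaw),np.sin(yaw),0])*lean)*R.from_matrix(np.c_[x,y,z])
E
python3 - <<'E'
from h import *
print(down(0,np.radians(25)).as_matrix())
print(delta([.47,.19,.25],down(-.035)))
E
```

```text
[[-1.      0.      0.    ]
 [ 0.      0.9063  0.4226]
 [ 0.      0.4226 -0.9063]]
(array([-36.3385, -27.0785,  -4.0367]), array([-0.0018, -0.0007, -0.3528]))
```

Request:
drive_tool(
  increments=[
    [100,-36.3,-27.1,-4.0,0,0,-0.35],
    [100,-36.3,-27.1,-4.0,0,0,-0.35],
    [100,-36.3,-27.1,-4.0,0,0,-0.35],
    [100,-36.3,-27.1,-4.0,0,0,-0.35],
    [100,-36.3,-27.1,-4.0,0,0,-0.35],
    [100,-36.3,-27.1,-4.0,0,0,-0.35],
    [100,-36.3,-27.1,-4.0,0,0,-0.35],
    [100,-36.3,-27.1,-4.0,0,0,-0.35],
    [100,-36.3,-27.1,-4.0,0,0,-0.35],
    [100,-36.3,-27.1,-4.0,0,0,-0.35],
    [100,-36.3,-27.1,-4.0,0,0,-0.35],
    [100,-36.3,-27.1,-4.0,0,0,-0.35],
    [100,-36.3,-27.1,-4.0,0,0,-0.35],
  ],
  force=40,
)

```text
t: 1.4
tcp_pos: [0.4685, 0.1917, 0.2497]
tool_rot: [0.018, 1.0, 0.0, -0.001]
force: [-0.2, 0.4, 0.1]
finger_gap: 0.605
```

```bash
python3 - <<'E'
from h import *
print(tool()[0],manip.sense()["finger_gap"])
np.save("w1.npy",manip.camera_model("wrist")["cam_to_world"])
im=manip.snapshot("wrist")[:,:,::-1];cv2.imwrite("pics/w1.png",im)
cv2.imwrite("pics/w1z.png",cv2.resize(im[60:260,130:400],(800,592),interpolation=cv2.INTER_CUBIC))
E
```

```text
[0.4685 0.1917 0.2497] 0.6047327921963078
```

View pics/w1z.png

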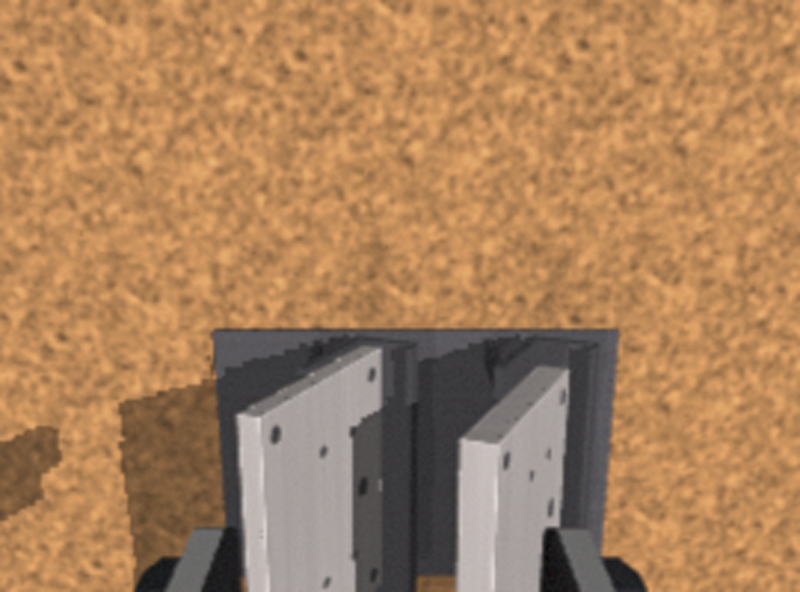

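The wrist view shows the near ends: the thin plate on the left with top corners at zoom (240,415) and (262,415), the thick plate on the right with (461,441) and (498,441). I triangulate these against the top view.

```bash
python3 - <<'E'
from h import *
W=dict(manip.camera_model("wrist"),cam_to_world=np.load("w1.npy"));Tt=manip.camera_model("top")
P=lambda c:c["mtx"]@np.linalg.inv(c["cam_to_world"])[:3]
for n,a,b in [("thinF",(262,415),(262,288)),("thinB",(240,415),(280,288)),("thickF",(498,441),(100,0)),]:
    w=np.array([130+a[0]/2.963,60+a[1]/2.96]);
    t={"thinF":(262,286),"thinB":(281,288),"thickF":(100,268)}[n]; t=np.array([120+t[0]/4,190+t[1]/4])
    X=cv2.triangulatePoints(P(W),P(Tt),w.reshape(2,1),t.reshape(2,1)); X=(X[:3]/X[3]).ravel()
    r=P(W)@np.r_[X,1]; print(n,X,"reproj",r[:2]/r[2]-w)
for n,a in dict(thinF=(262,415),thinB=(240,415),thickF=(498,441),thickB=(461,441),thinbotF=(383,347),thickbotF=(568,368)).items():
    print(n,[ray("wrist",(130+a[0]/2.963,60+a[1]/2.96),z,W) for z in((.095,.1) if 'bot' not in n else (.005,.01))])
E
```

```text
thinF [0.4978 0.1446 0.1113] reproj [-1.4843 -0.9861]
thinB [0.497  0.1356 0.1103] reproj [-2.5672 -1.7476]
thickF [0.5096 0.2283 0.1161] reproj [-0.9804 -0.3829]
thinF [array([0.5049, 0.1435, 0.095 ]), array([0.5031, 0.1443, 0.1   ])]
thinB [array([0.5046, 0.1352, 0.095 ]), array([0.5028, 0.1362, 0.1   ])]
thickF [array([0.5187, 0.2317, 0.095 ]), array([0.5167, 0.2312, 0.1   ])]
thickB [array([0.5182, 0.2178, 0.095 ]), array([0.5161, 0.2174, 0.1   ])]
thinbotF [array([0.5059, 0.1882, 0.005 ]), array([0.5045, 0.1883, 0.01  ])]
thickbotF [array([0.5195, 0.275 , 0.005 ]), array([0.5179, 0.274 , 0.01  ])]
```

```bash
python3 - <<'E'
from h import *
W=dict(manip.camera_model("wrist"),cam_to_world=np.load("w1.npy"))
print(tool()[0], np.load("w1.npy")[:3,3]-manip.camera_model("wrist")["cam_to_world"][:3,3])
for a in [(214,330),(619,330)]: print(ray("wrist",(130+a[0]/2.963,60+a[1]/2.96),.002,W))
print(delta([.53,.19,.28],down(-.035)))
E
```

```text
[0.4686 0.1918 0.2498] [-0.     -0.0001 -0.0001]
[0.4956 0.1093 0.002 ]
[0.5027 0.299  0.002 ]
(array([-6.1348,  0.0386, -3.025 ]), array([ 0.0001, -0.0011, -0.0004]))
```

Request:
drive_tool(
  increments=[
    [100,-6,0,-3,0,0,0],
    [100,-6,0,-3,0,0,0],
    [100,-6,0,-3,0,0,0],
    [100,-6,0,-3,0,0,0],
  ],
)

```text
t: 1.85
tcp_pos: [0.5285, 0.1891, 0.2795]
tool_rot: [0.018, 1.0, -0.0, -0.001]
force: [-0.5, -0.3, 0.4]
finger_gap: 0.605
```

```bash
python3 - <<'E'
from h import *
print(tool()[0])
np.save("w2.npy",manip.camera_model("wrist")["cam_to_world"])
im=manip.snapshot("wrist")[:,:,::-1];cv2.imwrite("pics/w2.png",im)
cv2.imwrite("pics/w2z.png",cv2.resize(im[40:240,130:396],(798,600),interpolation=cv2.INTER_CUBIC))
E
```

```text
[0.5285 0.1891 0.2795]
```

View pics/w2z.png

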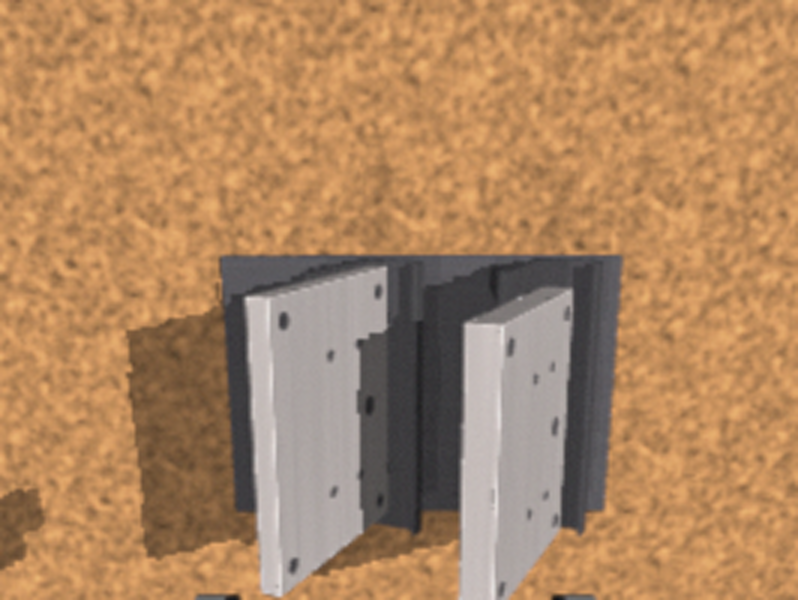

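```bash
python3 - <<'E'
from h import *
K=manip.camera_model("wrist")["mtx"]
W=[dict(mtx=K,cam_to_world=np.load(f)) for f in("w1.npy","w2.npy")]
P=[K@np.linalg.inv(c["cam_to_world"])[:3] for c in W]
z1=lambda a:np.array([130+a[0]/2.963,60+a[1]/2.96]); z2=lambda a:np.array([130+a[0]/3,40+a[1]/3])
for n,a,b in [("thinF",(262,415),(270,297)),("thinB",(240,415),(246,298)),("thickF",(498,441),(502,324)),("thickB",(461,441),(464,324)),("thinbotF",(383,347),(387,267)),("thickbotF",(568,368),(572,290)),("base",(214,330),(221,256)),("base",(619,330),(622,256))]:
    X=cv2.triangulatePoints(P[0],P[1],z1(a).reshape(2,1),z2(b).reshape(2,1));print(n,(X[:3]/X[3]).ravel())
for z in(.095,.1,.105):
  print(z,[ray("wrist",z2(a),z,W[1])[:2] for a in[(270,297),(246,298),(262,588),(280,596),(502,324),(464,324)]])
print([ray("wrist",z2(a),.002,W[1])[:2] for a in[(221,256),(622,256),(236,512),(604,512)]])
E
```

```text
thinF [0.4994 0.1459 0.11  ]
thinB [0.4997 0.1373 0.1083]
thickF [0.5124 0.23   0.1105]
thickB [0.5119 0.2164 0.1105]
thinbotF [0.5014 0.1881 0.0207]
thickbotF [0.5156 0.2726 0.0174]
base [0.4957 0.1091 0.0014]
base [0.5029 0.2991 0.0011]
0.095 [array([0.5017, 0.1438]), array([0.5017, 0.1347]), array([0.6235, 0.1307]), array([0.6276, 0.138 ]), array([0.5153, 0.2317]), array([0.5148, 0.2172])]
0.1 [array([0.5009, 0.1445]), array([0.501 , 0.1356]), array([0.621 , 0.1316]), array([0.625 , 0.1388]), array([0.5144, 0.2311]), array([0.5138, 0.2168])]
0.105 [array([0.5002, 0.1452]), array([0.5002, 0.1364]), array([0.6185, 0.1325]), array([0.6224, 0.1396]), array([0.5134, 0.2306]), array([0.5129, 0.2165])]
[array([0.4956, 0.1092]), array([0.5028, 0.2988]), array([0.6261, 0.1043]), array([0.6333, 0.2947])]
```

```bash
cat >> h.py <<'E'
L=np.radians(25); YS=-.037
TOP=dict(thin=np.array([.5595,.139,.107]),thick=np.array([.5722,.221,.1063]))
GRASP=down(YS,L); D=GRASP.as_matrix()[:,2]
E
python3 - <<'E'
from h import *
print(D)
print(delta(TOP["thick"]-.05*D,GRASP)); print(TOP["thick"]-.05*D)
E
```

```text
[ 0.0156  0.4223 -0.9063]
(array([-4.3481,  1.2521, 12.7537]), array([-0.4367, -0.003 ,  0.0002]))
[0.5714 0.1999 0.1516]
```

Request:
drive_tool(
  increments=[
    [100,-2,0.6,3,-0.15,0,0],
    [100,-3,0.8,6,-0.29,0,0],
    [100,-4.3,1.25,9,-0.437,0,0],
    [100,-4.3,1.25,12.75,-0.437,-0.003,0],
    [100,-4.3,1.25,12.75,-0.437,-0.003,0],
    [100,-4.3,1.25,12.75,-0.437,-0.003,0],
    [100,-4.3,1.25,12.75,-0.437,-0.003,0],
  ],
)

```text
t: 2.6
tcp_pos: [0.5738, 0.2001, 0.1547]
tool_rot: [0.017, 0.976, 0.217, 0.007]
force: [0.5, -0.1, -0.1]
finger_gap: 0.613
```

```bash
python3 - <<'E'
from h import *
print(tool()[0]); print(delta(TOP["thick"]+.042*D,GRASP))
np.save("w3.npy",manip.camera_model("wrist")["cam_to_world"])
im=manip.snapshot("wrist")[:,:,::-1];cv2.imwrite("pics/w3.png",im)
E
```

```text
[0.5738 0.2001 0.1547]
(array([ 0.2858, -0.1642,  9.463 ]), array([0.0008, 0.0053, 0.0026]))
```

View pics/w3.png

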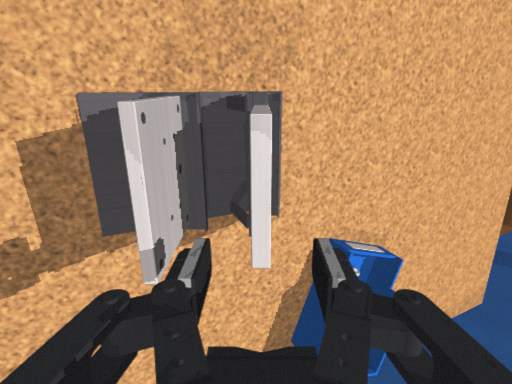

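The thick plate's top edge (u 250–271) sits midway between the fingertips (208/316) and is seen edge-on, so the lean and yaw agree. Next I go down and grip.

Request:
drive_tool(
  increments=[
    [120,0.1,-0.1,3,0,0,0],
    [120,0.3,-0.15,5,0,0.005,0],
    [120,0.3,-0.15,6.5,0,0.005,0],
    [120,0.3,-0.15,8,0,0.005,0],
    [120,0.3,-0.15,9,0,0.005,0],
    [120,0.3,-0.15,9.4,0,0.005,0],
    [120,0.3,-0.15,9.4,0,0.005,0],
    [120,0.3,-0.15,9.4,0,0.005,0],
  ],
)

```text
t: 3.45
tcp_pos: [0.5725, 0.2374, 0.0672]
tool_rot: [0.018, 0.976, 0.217, 0.004]
force: [0.2, 0.4, -0.1]
finger_gap: 0.528
```

```bash
python3 - <<'E'
from h import *
print(tool()[0],manip.sense()["force"]); print(delta(TOP["thick"]+.042*D,GRASP))
E
```

```text
[0.5725 0.2374 0.0672] [ 0.2203  0.4027 -0.0667]
(array([-0.0344,  0.1671, -0.04  ]), array([ 0.0007, -0.0009,  0.0001]))
```

Request:
drive_tool(
  increments=[
    [255,0,0.15,0,0,0,0],
    [255,0,0.15,0,0,0,0],
    [255,0,0.15,0,0,0,0],
    [255,0,0.15,0,0,0,0],
    [255,0,0.15,0,0,0,0],
    [255,0,0.15,0,0,0,0],
    [255,0,0.15,0,0,0,0],
    [255,0,0.15,0,0,0,0],
  ],
  force=60,
)

```text
t: 4.25
tcp_pos: [0.5726, 0.2393, 0.0685]
tool_rot: [0.018, 0.976, 0.217, 0.004]
force: [0.0, 0.7, 5.8]
finger_gap: 0.164
```

Request:
drive_tool(
  increments=[
    [255,0,0.1,-1,0,0,0],
    [255,0,0.1,-3,0,0,0],
    [255,0,0.1,-6,0,0,0],
    [255,0,0.1,-9,0,0,0],
    [255,0,0.1,-12,0,0,0],
    [255,0,0.1,-15,0,0,0],
    [255,0,0.1,-18,0,0,0],
    [255,0,0.1,-18,0,0,0],
    [255,0,0.1,-18,0,0,0],
  ],
)

```text
t: 5.15
tcp_pos: [0.5689, 0.1628, 0.2302]
tool_rot: [0.018, 0.976, 0.216, 0.003]
force: [-0.6, 0.1, -5.8]
finger_gap: 0.161
```

```bash
python3 - <<'E'
from h import *
s=manip.sense();print(s["tcp_pos"],s["force"],s["finger_gap"])
# look at rack: TCP beside it
print(delta([.54,-.05,.25],down(-.18)))
E
```

```text
[0.5689 0.1628 0.2302] [-0.5598  0.1419 -5.789 ] 0.1613184066954437
(array([  2.1059, -18.5463, -10.8059]), array([ 0.4343, -0.0337,  0.1404]))
```

Request:
drive_tool(
  increments=[
    [255,2.1,-18.5,-10.8,0.434,-0.034,0.14],
    [255,2.1,-18.5,-10.8,0.434,-0.034,0.14],
    [255,2.1,-18.5,-10.8,0.434,-0.034,0.14],
    [255,2.1,-18.5,-10.8,0.434,-0.034,0.14],
    [255,2.1,-18.5,-10.8,0.434,-0.034,0.14],
    [255,2.1,-18.5,-10.8,0.434,-0.034,0.14],
    [255,2.1,-18.5,-10.8,0.434,-0.034,0.14],
    [255,2.1,-18.5,-10.8,0.434,-0.034,0.14],
    [255,2.1,-18.5,-10.8,0.434,-0.034,0.14],
    [255,2.1,-18.5,-10.8,0.434,-0.034,0.14],
  ],
)

```text
t: 6.15
tcp_pos: [0.5408, -0.0478, 0.2502]
tool_rot: [0.089, 0.996, 0.001, 0.0]
force: [-0.8, 0.5, -3.5]
finger_gap: 0.16
```

```bash
python3 - <<'E'
from h import *
print(tool()[0])
np.save("w4.npy",manip.camera_model("wrist")["cam_to_world"])
im=manip.snapshot("wrist")[:,:,::-1];cv2.imwrite("pics/w4.png",im)
cv2.imwrite("pics/w4z.png",cv2.resize(im[80:280,10:276],(798,600),interpolation=cv2.INTER_CUBIC))
E
```

```text
[ 0.5408 -0.0478  0.2502]
```

View pics/w4z.png

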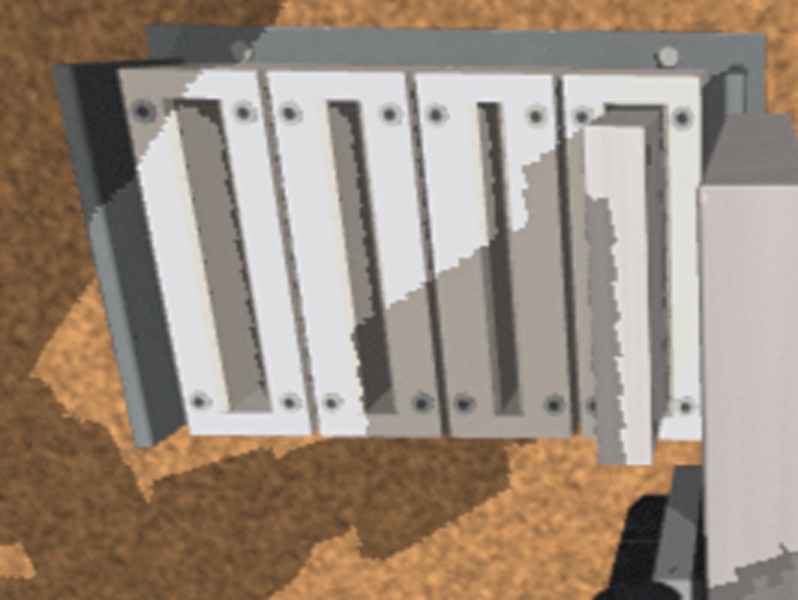

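The widths are clear: left slot a is the widest (17), b is middle (12) and c is narrow (8). So thick goes to a and thin to b. Screw heads of slot a are at zoom (143,111), (244,112), (199,401), (290,402); slot b's are at (289,113), (390,115), (331,402), (422,404).

```bash
python3 - <<'E'
from h import *
K=manip.camera_model("wrist")["mtx"];W=dict(mtx=K,cam_to_world=np.load("w4.npy"))
z=lambda a:(10+a[0]/3,80+a[1]/3)
S=[]
for n,p in dict(a=[(143,111),(244,112),(199,401),(290,402)],b=[(289,113),(390,115),(331,402),(422,404)],c=[(436,115),(536,116),(463,404),(554,404)]).items():
    q=np.array([ray("wrist",z(a),.065,W) for a in p]);S.append(q.mean(0))
    d=(q[2:].mean(0)-q[:2].mean(0)); print(n,q.mean(0),"yaw",np.arctan2(d[1],d[0]),"L",np.linalg.norm(d),"W",np.linalg.norm(q[1]-q[0]))
print([np.linalg.norm(S[i+1]-S[i]) for i in(0,1)], np.arctan2(-(S[2]-S[0])[0],(S[2]-S[0])[1]))
for a in [(221,412),(270,409),(180,112),(220,101)]: print(ray("wrist",z(a),.065,W))
# slot ends in the rack direction
p,Rt=tool()
for a in [(702,185)]: print("held near top in tool",[Rt.inv().apply(ray("wrist",z(a),zz,W)-p) for zz in(.287,.292,.297)])
E
```

```text
a [ 0.5128 -0.2533  0.065 ] yaw -0.19192837677362878 L 0.11636182615148227 W 0.03730288263317842
b [ 0.5233 -0.2003  0.065 ] yaw -0.1908797155055857 L 0.11617028343426752 W 0.037337604937626924
c [ 0.5335 -0.1471  0.065 ] yaw -0.19183377941929358 L 0.11612114296029911 W 0.03708145194113354
[np.float64(0.05398640308731537), np.float64(0.05421436312107742)] -0.19212508121183558
[ 0.5727 -0.2755  0.065 ]
[ 0.575  -0.2552  0.065 ]
[ 0.455  -0.2472  0.065 ]
[ 0.4539 -0.2312  0.065 ]
held near top in tool [array([ 0.0591, -0.0062, -0.0367]), array([ 0.0599, -0.006 , -0.0417]), array([ 0.0607, -0.0057, -0.0467])]
```

```bash
python3 - <<'E'
from h import *
print(delta([.5128,-.2533,.24],down(-.1915))); print(delta([.5128,-.2533,.135],down(-.1915)))
E
```

```text
(array([ -0.8781, -20.7076,   0.9873]), array([0.0024, 0.0007, 0.0134]))
(array([ -0.8709, -20.7333,  11.4873]), array([0.0024, 0.0007, 0.0134]))
```

Request:
drive_tool(
  increments=[
    [255,-0.2,-4,0,0.002,0,0.013],
    [255,-0.4,-8,0,0.002,0,0.013],
    [255,-0.6,-12,0,0.002,0,0.013],
    [255,-0.8,-16,0.5,0.002,0,0.013],
    [255,-0.87,-20.7,1,0.002,0,0.013],
    [255,-0.87,-20.7,3,0.002,0,0.013],
    [255,-0.87,-20.7,7,0.002,0,0.013],
    [255,-0.87,-20.73,10,0.002,0,0.013],
    [255,-0.87,-20.73,11.5,0.002,0,0.013],
    [255,-0.87,-20.73,11.5,0.002,0,0.013],
    [255,-0.87,-20.73,11.5,0.002,0,0.013],
    [255,-0.87,-20.73,11.5,0.002,0,0.013],
  ],
)

```text
t: 7.4
tcp_pos: [0.5139, -0.2547, 0.1365]
tool_rot: [0.096, 0.995, -0.001, 0.002]
force: [-0.5, -0.3, -4.0]
finger_gap: 0.164
```

```bash
python3 - <<'E'
from h import *
s=manip.sense();print(s["tcp_pos"],s["force"]);print(delta([.5128,-.2533,.125],down(-.1915)))
np.save("w5.npy",manip.camera_model("wrist")["cam_to_world"])
im=manip.snapshot("wrist")[:,:,::-1];cv2.imwrite("pics/w5.png",im)
cv2.imwrite("pics/w5z.png",cv2.resize(im[60:260,130:396],(798,600),interpolation=cv2.INTER_CUBIC))
E
```

```text
[ 0.5139 -0.2547  0.1365] [-0.4789 -0.2981 -3.9859]
(array([0.1409, 0.1171, 1.1537]), array([-0.0013,  0.0041, -0.0003]))
```

View pics/w5z.png

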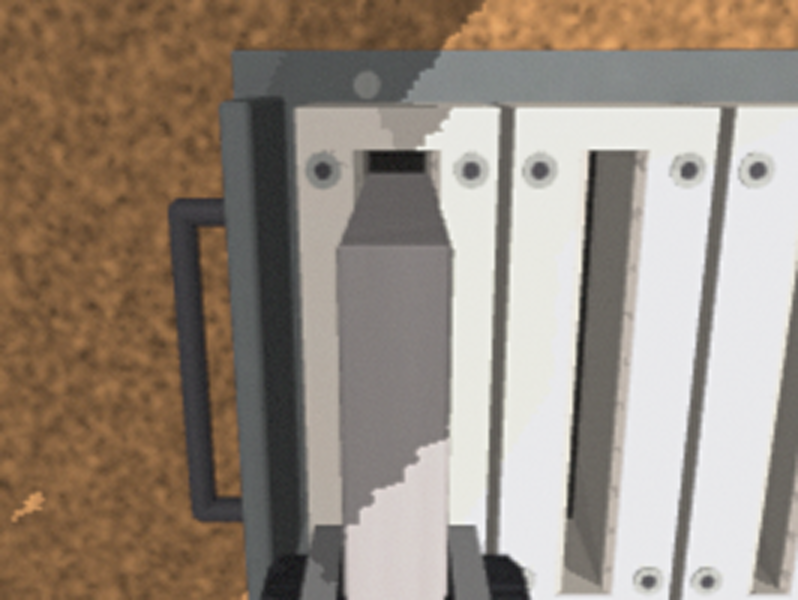

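The plate's lower near edge (zoom 365–430, centre 397.5) lies over the slot's centre (397, from screws at 323 and 471), so lateral is fine. I now lower it slowly into the mouth.

Request:
drive_tool(
  increments=[
    [255,0.14,0.04,0.5,0,0.004,0],
    [255,0.14,0.04,0.9,0,0.004,0],
    [255,0.14,0.04,1.2,0,0.004,0],
    [255,0.14,0.04,1.5,0,0.004,0],
    [255,0.14,0.04,1.8,0,0.004,0],
    [255,0.14,0.04,2.1,0,0.004,0],
    [255,0.14,0.04,2.4,0,0.004,0],
    [255,0.14,0.04,2.4,0,0.004,0],
  ],
)

```text
t: 8.25
tcp_pos: [0.5113, -0.2535, 0.1106]
tool_rot: [0.096, 0.995, 0.0, -0.002]
force: [0.6, -1.6, -4.6]
finger_gap: 0.163
```

Request:
drive_tool(
  increments=[
    [255,0,0,0.4,0,0,0],
    [255,0,0,0.8,0,0,0],
    [255,0,0,1.2,0,0,0],
    [255,0,0,1.6,0,0,0],
    [255,0,0,2.0,0,0,0],
    [255,0,0,2.4,0,0,0],
    [255,0,0,2.8,0,0,0],
    [255,0,0,3.1,0,0,0],
    [255,0,0,3.4,0,0,0],
    [255,0,0,3.5,0,0,0],
    [255,0,0,3.5,0,0,0],
  ],
)

```text
t: 9.35
tcp_pos: [0.5112, -0.2534, 0.0759]
tool_rot: [0.096, 0.995, 0.0, -0.002]
force: [-0.7, -1.1, -5.7]
finger_gap: 0.164
```

Request:
drive_tool(
  increments=[
    [255,0,0,0.1,0,0,0],
    [255,0,0,0.2,0,0,0],
    [255,0,0,0.3,0,0,0],
    [255,0,0,0.3,0,0,0],
  ],
)

```text
t: 9.75
tcp_pos: [0.5114, -0.2535, 0.073]
tool_rot: [0.096, 0.995, 0.0, -0.001]
force: [0.5, -1.2, -5.0]
finger_gap: 0.16
```

Request:
drive_tool(
  increments=[
    [255,0,0,0.1,0,0,0],
    [255,0,0,0.2,0,0,0],
    [255,0,0,0.2,0,0,0],
  ],
)

```text
t: 10.05
tcp_pos: [0.5113, -0.2534, 0.071]
tool_rot: [0.096, 0.995, 0.0, -0.001]
force: [0.3, -1.2, -4.4]
finger_gap: 0.163
```

Request:
drive_tool(
  increments=[
    [255,0,0,0.1,0,0,0],
    [255,0,0,0.2,0,0,0],
    [255,0,0,0.2,0,0,0],
  ],
)

```text
t: 10.35
tcp_pos: [0.5112, -0.2534, 0.0689]
tool_rot: [0.096, 0.995, 0.0, -0.001]
force: [0.0, -2.0, -4.4]
finger_gap: 0.166
```

Request:
drive_tool(
  increments=[
    [255,0,0,0.1,0,0,0],
    [255,0,0,0.15,0,0,0],
    [255,0,0,0.15,0,0,0],
  ],
)

```text
t: 10.65
tcp_pos: [0.5112, -0.2534, 0.0675]
tool_rot: [0.096, 0.995, 0.0, -0.002]
force: [0.0, -1.6, -3.3]
finger_gap: 0.164
```

Request:
drive_tool(
  increments=[
    [255,0,0,0.05,0,0,0],
    [255,0,0,0.1,0,0,0],
    [255,0,0,0.1,0,0,0],
  ],
)

```text
t: 10.95
tcp_pos: [0.5111, -0.2534, 0.0674]
tool_rot: [0.096, 0.995, 0.0, -0.001]
force: [-4.4, -1.3, 5.5]
finger_gap: 0.164
```

```bash
python3 - <<'E'
from h import *
s=manip.sense();print(s["tcp_pos"],s["force"],s["ft_torque"])
np.save("w6.npy",manip.camera_model("wrist")["cam_to_world"])
im=manip.snapshot("wrist")[:,:,::-1];cv2.imwrite("pics/w6.png",im)
s=manip.snapshot("scene")[:,:,::-1];cv2.imwrite("pics/s6.png",s)
cv2.imwrite("pics/w6z.png",np.vstack([cv2.resize(im[100:250,160:360],(400,300)),cv2.resize(s[140:230,115:235],(400,300),interpolation=cv2.INTER_CUBIC)]))
E
```

```text
[ 0.5111 -0.2534  0.0674] [-4.3819 -1.2667  5.4519] [-0.2426  0.3664  0.0618]
```

View pics/w6z.png

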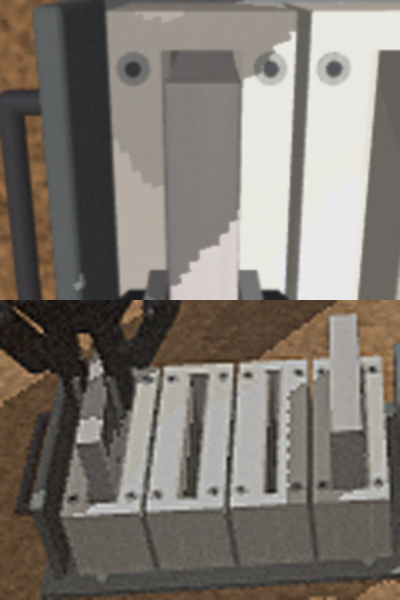

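Contact is felt: Fz stepped from −3.3 to +5.5 N with the motion stopping, and both views show the plate deep in slot a at the same height as the racked plate. Now I release it a little and rise.

Request:
drive_tool(
  increments=[
    [195,0,0,0,0,0,0],
    [190,0,0,0,0,0,0],
    [190,0,0,0,0,0,0],
    [190,0,0,0,0,0,0],
    [190,0,0,-0.5,0,0,0],
    [190,0,0,-1.5,0,0,0],
    [190,0,0,-3,0,0,0],
    [190,0,0,-5,0,0,0],
    [190,0,0,-8,0,0,0],
    [190,0,0,-12,0,0,0],
    [160,0,0,-16,0,0,0],
    [120,0,0,-18,0,0,0],
    [120,0,0,-18,0,0,0],
  ],
)

```text
t: 12.35
tcp_pos: [0.5138, -0.2549, 0.2514]
tool_rot: [0.096, 0.995, -0.002, 0.003]
force: [-0.3, 0.3, -0.4]
finger_gap: 0.529
```

```bash
python3 - <<'E'
from h import *
s=manip.sense();print(s["tcp_pos"],s["force"],s["finger_gap"])
im=manip.snapshot("scene")[:,:,::-1];cv2.imwrite("pics/s7.png",im)
print(delta(TOP["thin"]-.055*D,GRASP),TOP["thin"]-.055*D)
E
```

```text
[ 0.5138 -0.2549  0.2514] [-0.2719  0.3408 -0.3903] 0.5287638513960597
(array([ 2.5494, 37.1963,  9.134 ]), array([-0.4375,  0.0351, -0.1524])) [0.5586 0.1158 0.1568]
```

Request:
drive_tool(
  increments=[
    [120,0.3,4,0,0,0,0],
    [120,0.6,9,0,0,0,0],
    [120,1.0,14,0,0,0,0],
    [120,1.4,19,0,0,0,0],
    [120,1.8,24,0,-0.1,0.01,-0.05],
    [120,2.2,29,0,-0.2,0.02,-0.1],
    [120,2.5,34,1,-0.32,0.03,-0.13],
    [120,2.55,37.2,3,-0.437,0.035,-0.152],
    [120,2.55,37.2,6,-0.437,0.035,-0.152],
    [120,2.55,37.2,9.1,-0.437,0.035,-0.152],
    [120,2.55,37.2,9.1,-0.437,0.035,-0.152],
    [120,2.55,37.2,9.1,-0.437,0.035,-0.152],
    [120,2.55,37.2,9.1,-0.437,0.035,-0.152],
  ],
)

```text
t: 13.7
tcp_pos: [0.5583, 0.1164, 0.1567]
tool_rot: [0.019, 0.976, 0.218, 0.003]
force: [0.4, 0.1, -0.2]
finger_gap: 0.537
```

```bash
python3 - <<'E'
from h import *
print(tool()[0]); print(delta(TOP["thin"]+.037*D,GRASP))
im=manip.snapshot("wrist")[:,:,::-1];cv2.imwrite("pics/w8.png",im)
s=cv2.imread("pics/s7.png")
cv2.imwrite("pics/w8z.png",np.hstack([cv2.resize(im[60:300,120:400],(466,400)),cv2.resize(s[130:230,110:245],(334,400))]))
E
```

```text
[0.5583 0.1164 0.1567]
(array([-0.055 , -0.0763,  9.1628]), array([ 0.0023, -0.0018, -0.0017]))
```

View pics/w8z.png

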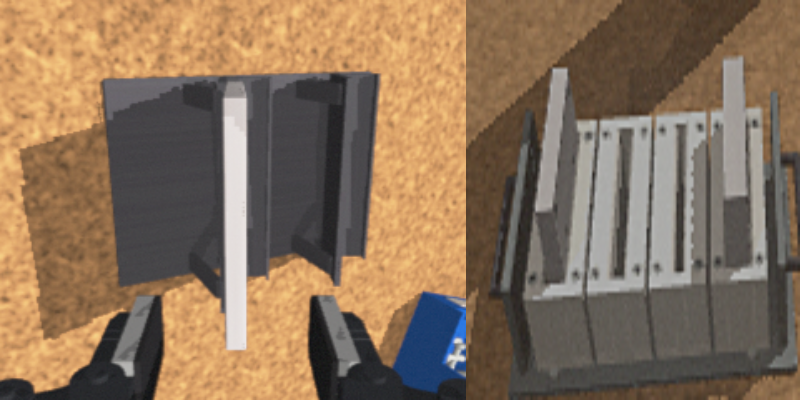

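The thick plate stands upright in slot a, level with the racked one. The thin plate's edge (zoom u≈235) is midway between the fingertips (≈155/315). Next: descend and grip.

Request:
drive_tool(
  increments=[
    [120,0,-0.05,3,0,0,0],
    [120,0,-0.05,5,0,0,0],
    [120,-0.05,-0.05,6.5,0,0,0],
    [120,-0.05,-0.05,8,0,0,0],
    [120,-0.05,-0.05,9.1,0,0,0],
    [120,-0.05,-0.05,9.1,0,0,0],
    [120,-0.05,-0.05,9.1,0,0,0],
    [255,-0.05,-0.05,9.1,0,0,0],
    [255,-0.05,-0.05,9.1,0,0,0],
    [255,-0.05,-0.05,9.1,0,0,0],
    [255,-0.05,-0.05,9.1,0,0,0],
    [255,-0.05,-0.05,9.1,0,0,0],
    [255,-0.05,-0.05,9.1,0,0,0],
    [255,-0.05,-0.05,9.1,0,0,0],
    [255,-0.05,-0.05,9.1,0,0,0],
  ],
  force=60,
)

```text
t: 15.25
tcp_pos: [0.5597, 0.1547, 0.074]
tool_rot: [0.019, 0.976, 0.218, 0.003]
force: [-1.3, -1.4, 5.5]
finger_gap: 0.104
```

Request:
drive_tool(
  increments=[
    [255,0,0.05,-1,0,0,0],
    [255,0,0.05,-3,0,0,0],
    [255,0,0.05,-6,0,0,0],
    [255,0,0.05,-9,0,0,0],
    [255,0,0.05,-12,0,0,0],
    [255,0,0.05,-15,0,0,0],
    [255,0,0.05,-18,0,0,0],
    [255,0,0.05,-18,0,0,0],
    [255,0,0.05,-18,0,0,0],
  ],
)

```text
t: 16.15
tcp_pos: [0.5564, 0.0784, 0.2359]
tool_rot: [0.019, 0.976, 0.217, 0.002]
force: [-0.4, 0.3, -3.2]
finger_gap: 0.101
```

```bash
python3 - <<'E'
from h import *
s=manip.sense();print(s["tcp_pos"],s["force"],s["finger_gap"])
for z in(.26,.145): print(delta([.5233,-.2003,z],down(-.1915)))
E
```

```text
[0.5564 0.0784 0.2359] [-0.3556  0.315  -3.1955] 0.10128776428744833
(array([  2.2537, -24.3189, -14.0348]), array([ 0.4365, -0.038 ,  0.1499]))
(array([  2.2016, -29.1931,  -3.6189]), array([ 0.4365, -0.038 ,  0.1499]))
```

Request:
drive_tool(
  increments=[
    [255,0.4,-4,-2.5,0.1,-0.01,0.04],
    [255,0.8,-8,-5,0.2,-0.02,0.08],
    [255,1.3,-13,-7.5,0.3,-0.03,0.12],
    [255,1.8,-18,-10.4,0.436,-0.038,0.15],
    [255,2.25,-24.3,-14,0.436,-0.038,0.15],
    [255,2.25,-24.3,-14,0.436,-0.038,0.15],
    [255,2.25,-24.3,-14,0.436,-0.038,0.15],
    [255,2.2,-26.4,-9.5,0.436,-0.038,0.15],
    [255,2.2,-28,-6,0.436,-0.038,0.15],
    [255,2.2,-29.2,-3.6,0.436,-0.038,0.15],
    [255,2.2,-29.2,-3.6,0.436,-0.038,0.15],
    [255,2.2,-29.2,-3.6,0.436,-0.038,0.15],
    [255,2.2,-29.2,-3.6,0.436,-0.038,0.15],
  ],
)

```text
t: 17.45
tcp_pos: [0.5252, -0.1998, 0.1461]
tool_rot: [0.095, 0.995, 0.0, 0.001]
force: [-0.1, 0.0, -2.7]
finger_gap: 0.1
```

```bash
python3 - <<'E'
from h import *
s=manip.sense();print(s["tcp_pos"],s["force"]);print(delta([.5233,-.2003,.135],down(-.1915)))
np.save("w9.npy",manip.camera_model("wrist")["cam_to_world"])
im=manip.snapshot("wrist")[:,:,::-1];cv2.imwrite("pics/w9.png",im)
cv2.imwrite("pics/w9z.png",cv2.resize(im[60:260,130:396],(798,600),interpolation=cv2.INTER_CUBIC))
E
```

```text
[ 0.5252 -0.1998  0.1461] [-0.0898  0.0374 -2.6708]
(array([ 0.1743, -0.0888,  1.1046]), array([0.0009, 0.0024, 0.0012]))
```

View pics/w9z.png

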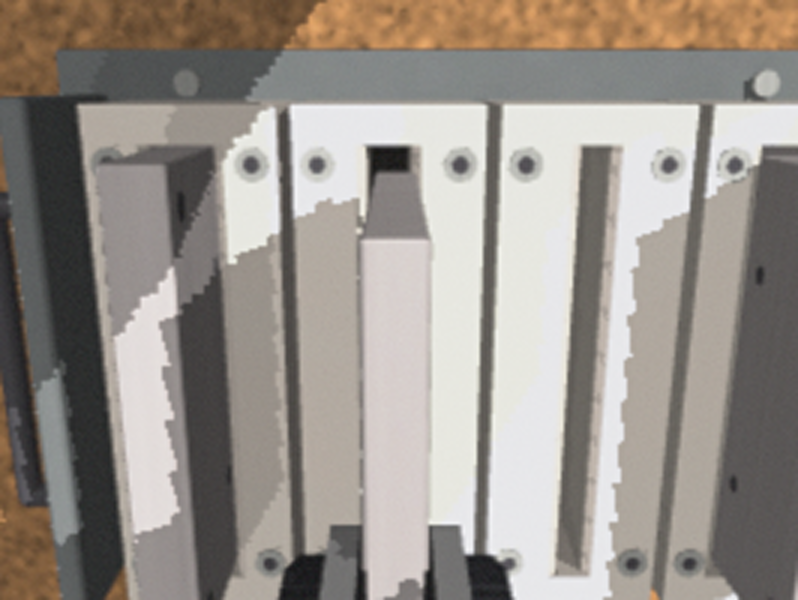

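The plate's lower edge (zoom centre ≈395) is about 1.5 mm to the +y side of slot b's centre (≈388.5), so I correct y by −0.13 cm and lower.

Request:
drive_tool(
  increments=[
    [255,0.1,-0.1,0.5,0,0.002,0],
    [255,0.17,-0.13,1.0,0,0.002,0],
    [255,0.17,-0.13,1.5,0,0.002,0],
    [255,0.17,-0.13,1.9,0,0.002,0],
    [255,0.17,-0.13,2.2,0,0.002,0],
    [255,0.17,-0.13,2.5,0,0.002,0],
    [255,0.17,-0.13,2.8,0,0.002,0],
    [255,0.17,-0.13,3.1,0,0.002,0],
    [255,0.17,-0.13,3.4,0,0.002,0],
    [255,0.17,-0.13,3.4,0,0.002,0],
  ],
)

```text
t: 18.5
tcp_pos: [0.5219, -0.2006, 0.1105]
tool_rot: [0.095, 0.995, 0.001, -0.001]
force: [-0.8, 0.7, -2.3]
finger_gap: 0.103
```

Request:
drive_tool(
  increments=[
    [255,0,0,0.4,0,0,0],
    [255,0,0,0.8,0,0,0],
    [255,0,0,1.2,0,0,0],
    [255,0,0,1.6,0,0,0],
    [255,0,0,2.0,0,0,0],
    [255,0,0,2.4,0,0,0],
    [255,0,0,2.7,0,0,0],
    [255,0,0,3.0,0,0,0],
    [255,0,0,3.3,0,0,0],
    [255,0,0,3.5,0,0,0],
    [255,0,0,3.5,0,0,0],
  ],
)

```text
t: 19.6
tcp_pos: [0.522, -0.2006, 0.0757]
tool_rot: [0.095, 0.995, 0.001, -0.001]
force: [-0.3, -0.5, -2.5]
finger_gap: 0.1
```

Request:
drive_tool(
  increments=[
    [255,0,0,0.1,0,0,0],
    [255,0,0,0.2,0,0,0],
    [255,0,0,0.2,0,0,0],
  ],
)

```text
t: 19.9
tcp_pos: [0.5223, -0.2008, 0.0745]
tool_rot: [0.095, 0.995, 0.001, -0.0]
force: [-0.9, 0.4, 0.8]
finger_gap: 0.097
```

Request:
drive_tool(
  increments=[
    [255,0,0,0.08,0,0,0],
    [255,0,0,0.08,0,0,0],
  ],
)

```text
t: 20.1
tcp_pos: [0.5224, -0.2008, 0.0745]
tool_rot: [0.095, 0.995, 0.001, -0.0]
force: [-2.4, 1.0, 7.8]
finger_gap: 0.101
```

The floor is reached: the TCP stopped at 0.0745 and the force rose to 7.8 N. Release and rise.

Request:
drive_tool(
  increments=[
    [205,0,0,0,0,0,0],
    [205,0,0,0,0,0,0],
    [205,0,0,0,0,0,0],
    [205,0,0,0,0,0,0],
    [205,0,0,-0.5,0,0,0],
    [205,0,0,-1.5,0,0,0],
    [205,0,0,-3,0,0,0],
    [205,0,0,-5,0,0,0],
    [205,0,0,-8,0,0,0],
    [205,0,0,-12,0,0,0],
    [205,6,0,-16,0,0,0],
    [205,10,0,-18,0,0,0],
    [205,10,0,-18,0,0,0],
  ],
)

```text
t: 21.4
tcp_pos: [0.4215, -0.1808, 0.2561]
tool_rot: [0.095, 0.995, 0.0, -0.0]
force: [0.2, 0.0, -1.1]
finger_gap: 0.198
```

```bash
python3 - <<'E'
from h import *
s=manip.sense();print(s["tcp_pos"],s["force"],s["finger_gap"])
im=manip.snapshot("scene")[:,:,::-1];t=manip.snapshot("top")[:,:,::-1]
cv2.imwrite("pics/end.png",np.hstack([cv2.resize(im[120:300,110:340],(460,360)),cv2.resize(t[180:300,255:415],(340,255)) if 0 else cv2.resize(t[95:300,220:414],(340,360))]))
E
```

```text
[ 0.4215 -0.1808  0.2561] [ 0.1926  0.0384 -1.1411] 0.1981404740036313
```

View pics/end.png

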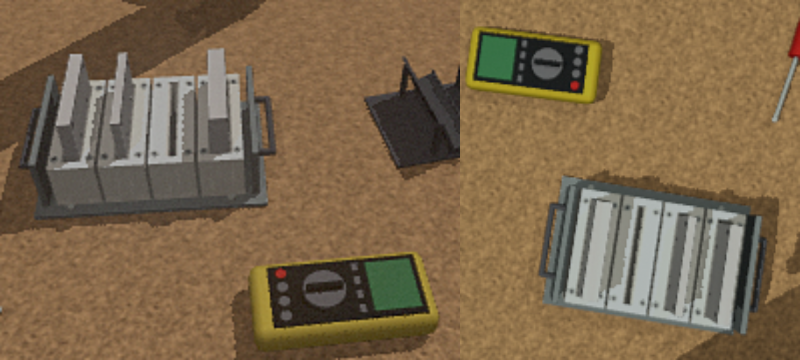

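Both plates stand upright at the racked plate's height, in slots a and b. The 8 mm slot is empty and the meter hasn't moved.

```bash
python3 -c "
from station import manip
print(manip.sign_off())"
```

```text
the job is handed in; nothing more can be done
None
```

Both plates are in the rack and the job is handed in, with the clock at about 21 s. The thick plate is in slot a (the 17 mm slot) and the thinner one is in slot b (the 12 mm slot). I lowered each one until it touched the slot floor, then released it and moved the arm clear.

- **Floor contact:** each plate was felt to stop. The vertical force went from −3.3 to +5.5 N for the thick plate and from −2.5 to +7.8 N for the thinner one. Neither jammed at its slot mouth.
- **Final pictures:** both plates look upright and about level with the plate already racked. The 8 mm slot is empty, and the racked plate and the meter look unmoved. I judged this by eye and did not measure the final poses.
- **Disagreement:** my height estimate from the images was off. The thick plate touched down about 5 mm lower than it predicted. Between the two plates the mismatch was 2 to 5 mm, so I relied on the felt contact for the final lowering.

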